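# Stow the cruets and hold the snuffer over the altar candle

## Task

Clear up after the service: stand the two glass cruets upright in the two empty cells of the pine supply box, one to a cell, lowering each to the floor of its cell rather than letting it drop. Then take the brass snuffer across to the candlestick and hold it as for putting the candle out: the bell level, mouth down and centred over the wick, its rim about a centimetre above the wax, without it ever touching candle or candlestick. Finish there, still gripping the snuffer steadily in the air, and leave everything else standing where it is.

Things in the scene. Friction and masses are not known exactly. Their poses are not given: they have to be found in the camera images.
- cruet_a: Clear glass cruet with brass bands, about 0.27 kg; its faceted stopper is one piece with it. Origin: centre of its underside, z up along its axis. Body 54 mm across up to 44 mm height, shoulder narrowing to 66 mm, straight neck 22 mm across from 72 to 100 mm (grip it there), lip 27 mm across at 104 mm, stopper 30 mm across, top at 133 mm.
- cruet_b: Clear glass cruet with pewter bands, about 0.27 kg; its faceted stopper is one piece with it. Origin: centre of its underside, z up along its axis. Body 54 mm across up to 44 mm height, shoulder narrowing to 66 mm, straight neck 22 mm across from 72 to 100 mm (grip it there), lip 27 mm across at 104 mm, stopper 30 mm across, top at 133 mm.
- supply_box: Open pine box, fixed, 86 (x) by 323 (y) by 78 mm high, brass latch on each end. Origin: centre of its underside, z up. Inner floor at z = 7 mm; dividers with tops at 67 mm make four cells in a row, each 72 by 72 mm inside, centred at x = 0, y = -118.5, -39.5, +39.5, +118.5 mm. Two cells hold the charcoal tin and incense jar, two are empty.
- charcoal_tin: Tin with an aluminium lid, 58 mm across, 72 mm tall, standing in one cell of the supply box; stays there. Origin: centre of its underside.
- incense_jar: Amber glass jar with a black cap, 58 mm across, 68 mm tall, standing in another cell of the supply box; stays there. Origin: centre of its underside.
- snuffer: Candle snuffer standing on its mouth, about 0.19 kg: brass bell, mouth down, 47 mm across outside at the rim, 46 mm high, bent neck, walnut handle. Origin: centre of the mouth in the plane of the rim; z up along the bell's axis. The handle leans towards the snuffer's own -x, 50 degrees above level, in its x-z plane, from (x, z) = (-14, 72) to (-75, 145) mm, with a small knob at the end.
- snuffer_grip (a point): Good grip point inside the snuffer's walnut handle, at (-34, 0, 97) mm in the snuffer's frame (same axes). The handle there is 17 mm wide between flat sides, which face along y, and 15 mm thick; grip from above with the fingers closing along y.
- candlestick: Verdigris-streaked brass pricket candlestick with a cream candle, 40 mm across, stuck firmly on its spike; loose, 1.3 kg. Origin: centre of its underside, z up. Foot 104 mm across, drip pan 86 mm across at 98 to 109 mm height, candle up to the flat wax top at 196 mm, then a black wick 3 mm thick and 12 mm tall at its centre.
- wax_top (a point): Centre of the candle's flat wax top, at the foot of the wick; z up.
- alms_dish: Round pewter dish with coins, 160 mm across, 22 mm high. Origin: centre of its underside. A bystander.
- missal: Closed dark red book lying flat, 105 (x) by 150 (y) by 30 mm. Origin: centre of its underside. A bystander.
- matchbox: Large red matchbox, 62 (x) by 112 (y) by 20 mm. Origin: centre of its underside. A bystander.
- altar_bell: Small brass hand bell with a wooden handle standing on its mouth, 68 mm across, 114 mm tall. Origin: centre of its underside. A bystander.

How it is judged:
By the outcome, as a careful person would: the job done as asked, in the order asked, and still so for the second after the job is handed in, while the arm keeps its last pose, push and grip.
It also fails if it takes over 69 s, if anything falls off the work surface, if the arm or the gripper's body presses on something with over 40 N, if the wrist force passes 120 N, or if a joint passes its speed limit or range.

## Robot

A 6-joint arm with a two-finger parallel gripper is mounted at the origin on the work surface. World frame = base frame: x ahead of the robot, y to its left, z up, the work surface at z = 0. Lengths are in m, angles in rad, forces in N, time in s.
With the tool pointing down it reaches from about 0.275 to 0.725 m from the base axis. Payload 5.6 kg.
Tool frame: the origin (TCP) lies at the very end of the fingers, on their centre line; the grasp point (between the pads) lies 19 mm behind it; z points along the fingers, y is the line along which they close (so a half turn about z gives the same grasp; the last joint's range is limited). The gripper opens to 85 mm and grips with 20 to 120 N. Pads are 22 mm wide; open, the fingers measure 114 mm over their backs; the gripper's body (76 mm by 85 mm) begins 54 mm behind the grasp point. The pads swing forward as they close: fully open they stand 13 mm farther back than shut.
Start: joints at [-0.879, 0.255, 0.108, 0, -1.424, -0.285], TCP at [0.218, -0.505, 0.231] pointing down, gripper open.
Joint ranges: [-2.95, 2.95], [-1.21, 1.97], [-1.09, 1.5], [-2.87, 1.71], [-2.94, -0.07], [-3.05, 3.05]. Speed limits (rad/s): [2.57, 2.57, 3.14, 3.14, 3.14, 3.14].

## Interface

Orientations are given as a rotation vector (axis times angle).
In Python, from cell import r, cams, telemetry gives the robot as it stands (r), with the cameras (cams) and the readings (telemetry).
- The arm moves only by the shell command python3 steer.py 'ROWS' [FORCE]. ROWS is rows parted by semicolons, their numbers by spaces, 1 to 8 of them, each of 7 numbers: a rotation vector rx, ry, rz in rad, then dx, dy, dz in m, then the finger opening in m; each row shifts and turns the commanded pose from where the row before left it, along the tool's axes as they then stand; what a row does not reach is not made up. A row lasts 1/12 s, in which the tool goes at most 0.0417 m and 0.125 rad, less where a joint would pass 70% of its speed; a pose out of reach is approached as far as the arm can. The fingers move at their own pace and stop on an object; FORCE is the grip in N (left out, the last holds). Time passes only in rows, so rows that do not move let the fingers close. It prints the time, the measured TCP pose, the force, the opening and the grip force at its end.
- telemetry.state(): the state, without advancing time (a new reading comes with each control period).
- cams.get_image(name): name is "side" or "top" or "wrist"; returns a dict with "image" (400x640x3 uint8, red, green, blue), "K" (3x3 intrinsics, pixels), "cam_to_world" (4x4, takes a point from camera to world coordinates); the wrist camera has in their place "hand_eye" (4x4, takes a point from camera to tool coordinates, whose origin is the TCP and whose axes are the flange's). Camera axes: x right, y down, z forward; pixel columns grow to the right and rows downward; lengths in m; the calibration is good to about 2 mm. A picture is of the moment at which its call begins: read the wrist's pose just before it. There is no depth.
- r.hand_in(): hands the job in; it is judged then, once.
The state is a dict: "clock": time; "joints": joint angles; "joint_vel": joint speeds; "tau": joint torques, N m; "tool_pos": TCP position; "tcp_rot": TCP orientation; "force": force on the tool from outside, world axes, zero at the start; "moment": the same for the moment, N m; "finger_gap": finger opening in m; "finger_force": force on a finger pad.
Only numpy, scipy, OpenCV 4.12 (cv2) and the standard library are available. Lean on these libraries where they do the work, as an engineer would, in place of code of your own. Each camera call takes 0.05 s, during which the arm holds its last target. There are 200 camera calls.

## Working session

There is one attempt and no reset: what is moved stays moved. The work goes in short steps, Python scripts to look and compute and a shell command to move; the robot and the scene stay as the last step left them, time stands still between calls to the robot, and variables do not carry over. Pictures are saved under pics/ and viewed, at most 10 in all, crops included, and the job is handed in when it is done.

```bash
ls; mkdir -p pics; python3 - <<'E'
from cell import r, cams, telemetry
import cv2,numpy as np
s=telemetry.state();print({k:np.round(v,3) for k,v in s.items()})
for n in("top","side"):
    d=cams.get_image(n);cv2.imwrite(f"pics/{n}0.png",d["image"][:,:,::-1]);print(n,d["K"],d["cam_to_world"])
    np.savez(f"{n}0.npz",**d)
d=cams.get_image("wrist");print(d["K"],d["hand_eye"])
E
```

```text
cell.py
pics
steer.py
{'clock': np.float64(0.0), 'joints': array([-8.790e-01,  2.560e-01,  1.070e-01, -1.000e-03, -1.424e+00,
       -2.850e-01]), 'joint_vel': array([ 0.001, -0.   ,  0.002, -0.002, -0.   ,  0.001]), 'tau': array([-1.0000e-03, -3.8662e+01,  2.3794e+01,  5.3650e+00, -6.0000e-03,
       -0.0000e+00]), 'tool_pos': array([ 0.217, -0.505,  0.23 ]), 'tcp_rot': array([ 6.340e-01, -3.076e+00, -3.000e-03]), 'force': array([-0.617, -0.488,  0.109]), 'moment': array([ 0.05 ,  0.019, -0.021]), 'finger_force': np.float64(0.0), 'finger_gap': np.float64(0.086)}
top [[489.58373989   0.         312.32912916]
 [  0.         489.58373989 198.75054032]
 [  0.           0.           1.        ]] [[-0.01092323 -0.99716895  0.07439605  0.42464951]
 [-0.99991441  0.01142848  0.00636899 -0.03090768]
 [-0.0072012  -0.07432011 -0.99720844  1.51139436]
 [ 0.          0.          0.          1.        ]]
side [[436.06963074   0.         316.47597813]
 [  0.         436.06963074 207.35736304]
 [  0.           0.           1.        ]] [[-0.80138234 -0.33216898  0.49744359 -0.04866224]
 [-0.59770573  0.41256034 -0.68741678  0.82688124]
 [ 0.02311303 -0.84820855 -0.52915787  0.77655399]
 [ 0.          0.          0.          1.        ]]
[[286.96079613   0.         322.59696323]
 [  0.         286.96079613 202.27178853]
 [  0.           0.           1.        ]] [[-5.58413639e-04 -9.53172892e-01 -3.02425405e-01  7.74217153e-02]
 [ 9.99999831e-01 -4.83300267e-04 -3.23203109e-04  1.22806879e-03]
 [ 1.61906163e-04 -3.02425535e-01  9.53173001e-01 -1.41924573e-01]
 [ 0.00000000e+00  0.00000000e+00  0.00000000e+00  1.00000000e+00]]
```

View pics/top0.png

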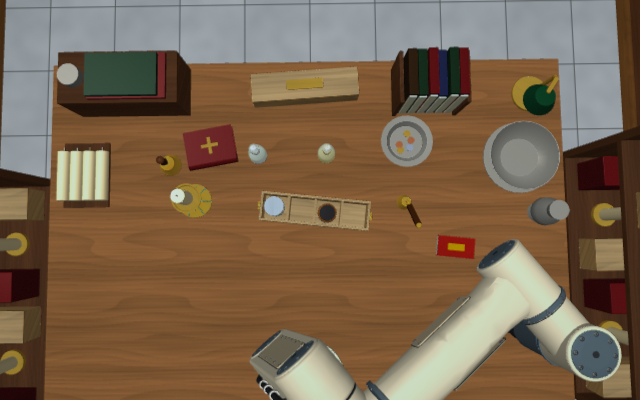

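View pics/side0.png

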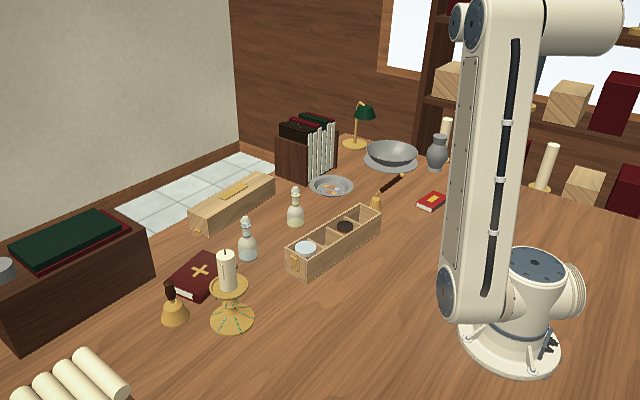

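The top view shows the pewter cruet at about (257,153), the brass cruet at (326,152) and the snuffer bell at (405,203) with its handle reaching to (418,225). The candle top is at (178,197). The box runs from x=259 to x=371, with empty cells near (302,209) and (354,214). The side view agrees.

```bash
python3 - <<'E'
import cv2,numpy as np
t=cv2.imread("pics/top0.png");s=cv2.imread("pics/side0.png")
a=cv2.resize(t[130:240,235:435],None,fx=4,fy=4,interpolation=cv2.INTER_CUBIC)
cv2.imwrite("pics/tc.png",a)
b=cv2.resize(s[165:340,200:400],None,fx=3.4,fy=3.4,interpolation=cv2.INTER_CUBIC)
cv2.imwrite("pics/sc.png",b)
E
```

```text
(no output)
```

View pics/tc.png

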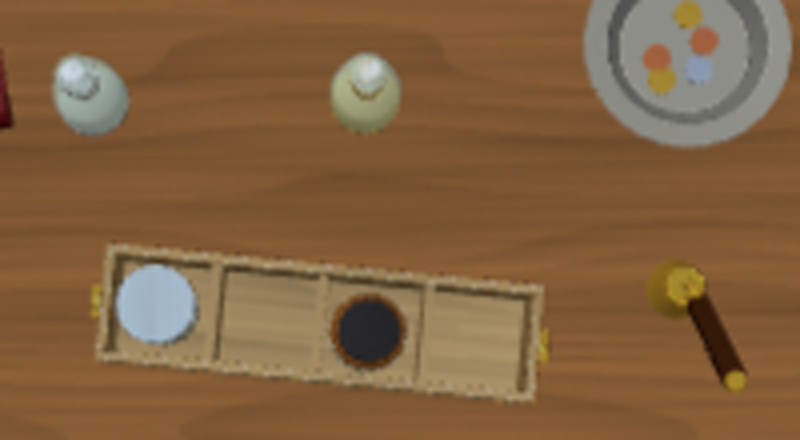

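View pics/sc.png

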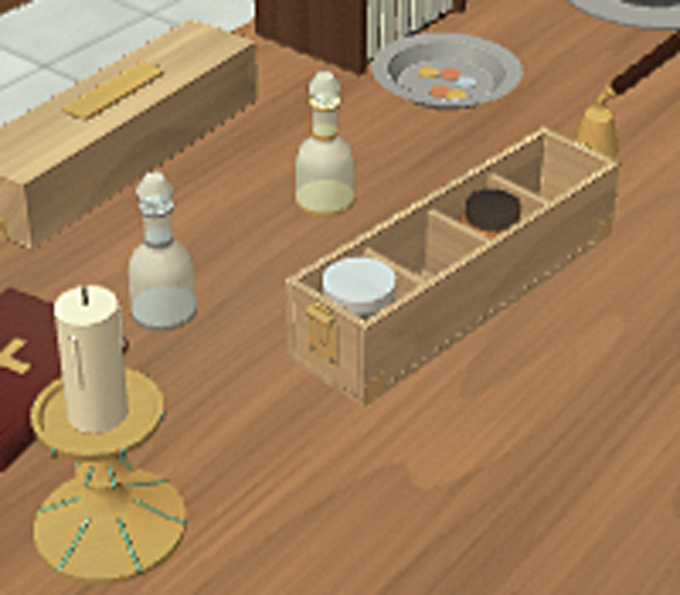

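The top crop shows the stopper tops at crop (369,68) and (80,68). The outer rim corners of the box are at (109,244), (543,286), (533,401) and (97,358). The snuffer runs from the neck at (686,285) to the knob at (737,380). In the side crop, the stoppers are at (323,78) and (154,180) and the wax top is at (87,305).

```bash
cat > h.py <<'E'
import numpy as np,cv2
from scipy.spatial.transform import Rotation as R
def ray(K,T,uv):
    d=T[:3,:3]@np.linalg.solve(K,[uv[0],uv[1],1]);return T[:3,3],d/np.linalg.norm(d)
def plane(K,T,uv,z):
    o,d=ray(K,T,uv);return o+d*(z-o[2])/d[2]
def tri(r1,r2):
    A=np.stack([r1[1],-r2[1]],1);x=np.linalg.lstsq(A,r2[0]-r1[0],rcond=None)[0]
    p,q=r1[0]+x[0]*r1[1],r2[0]+x[1]*r2[1];return (p+q)/2,np.linalg.norm(p-q)
def proj(K,T,p):
    c=np.linalg.inv(T)@np.append(p,1);q=K@c[:3];return q[:2]/q[2]
def tcp(s):
    T=np.eye(4);T[:3,:3]=R.from_rotvec(s["tcp_rot"]).as_matrix();T[:3,3]=s["tool_pos"];return T
def totool(s,p):  # world point -> tool axes displacement
    T=tcp(s);return T[:3,:3].T@(np.asarray(p)-T[:3,3])
E
python3 - <<'E'
from h import *
np.set_printoptions(precision=4,suppress=True)
t=dict(np.load("top0.npz"));s=dict(np.load("side0.npz"))
K,T=t["K"],t["cam_to_world"];K2,T2=s["K"],s["cam_to_world"]
f=lambda x,y:(235+(x+.5)/4-.5,130+(y+.5)/4-.5)
g=lambda x,y:(200+(x+.5)/3.4-.5,165+(y+.5)/3.4-.5)
for n,a,b in(("a",f(369,68),g(323,80)),("b",f(80,70),g(154,180))):
    print(n,plane(K,T,a,.128),tri(ray(K,T,a),ray(K2,T2,b)))
# underside bottom centre via side base ellipse centre
print("abase side",plane(K2,T2,g(325,196),.004),"bbase",plane(K2,T2,g(164,308),.004))
c=np.array([plane(K,T,f(*p),.078) for p in((109,244),(543,286),(533,401),(97,358))])
print("box",c.mean(0),np.linalg.norm(c-np.roll(c,1,0),axis=1))
ey=(c[0]+c[3]-c[1]-c[2])[:2];ey/=np.linalg.norm(ey);ex=np.array([ey[1],-ey[0]])
yaw=np.arctan2(ex[1],ex[0]);print("yaw",yaw)
for y in(.0395,-.1185,.1185,-.0395):print(y,c.mean(0)[:2]+ey*y)
k=plane(K,T,f(737,380),.150);m=plane(K,T,f(686,285),.07)
d=m-k;print("snuf knob",k,"neck",m,np.arctan2(d[1],d[0]),np.linalg.norm(d[:2]))
I=t["image"]; hsv=cv2.cvtColor(I,cv2.COLOR_RGB2HSV)
ms=((hsv[...,1]<70)&(hsv[...,2]>170)).astype(np.uint8);ms[:,:160]=0;ms[:,200:]=0;ms[:185]=0;ms[210:]=0
v,u=np.nonzero(ms);print("candle",u.mean(),v.mean(),len(u),u.min(),u.max(),v.min(),v.max())
print(tri(ray(K,T,(178,197)),ray(K2,T2,g(87,305))),plane(K,T,(178,197),.196),plane(K2,T2,g(87,305),.196),plane(K2,T2,g(110,524),.01))
E
```

```text
a [ 0.6766 -0.0652  0.128 ] (array([ 0.6781, -0.0645,  0.1265]), np.float64(0.0027569073595802253))
b [0.6777 0.1412 0.128 ] (array([0.6802, 0.1432, 0.1255]), np.float64(0.005135100585644054))
abase side [ 0.6766 -0.0628  0.004 ] bbase [0.6759 0.1504 0.004 ]
box [ 0.498  -0.0282  0.078 ] [0.0842 0.3202 0.0845 0.3203]
yaw -0.10878113010493465
0.0395 [0.5023 0.011 ]
-0.1185 [ 0.4851 -0.146 ]
0.1185 [0.5109 0.0896]
-0.0395 [ 0.4937 -0.0675]
snuf knob [ 0.4509 -0.3169  0.15  ] neck [ 0.5227 -0.2981  0.07  ] 0.2561556620281634 0.07428197013683399
candle 177.0126582278481 195.50632911392404 158 170 184 189 202
(array([0.5344, 0.343 , 0.1939]), np.float64(0.006581730924739414)) [0.5317 0.3402 0.196 ] [0.5355 0.3461 0.196 ] [0.5314 0.3506 0.01  ]
```

```bash
python3 steer.py '0 0 0 -.0373 .0139 0 .085;0 0 0 -.0373 .0139 0 .085;0 0 0 -.0373 .0139 0 .085;0 0 0 -.0373 .0139 0 .085;0 0 0 -.0373 .0139 0 .085;0 0 0 -.0373 .0139 0 .085;0 0 0 -.0373 .0139 0 .085;0 0 0 -.0373 .0139 0 .085'
python3 steer.py '0 0 0 -.0373 .0139 0 .085;0 0 0 -.0373 .0139 0 .085;0 0 0 -.0373 .0139 0 .085;0 0 0 -.0373 .0139 0 .085;0 0 0 -.0373 .0139 0 .085;0 0 0 -.0373 .0139 0 .085;0 0 0 -.0373 .0139 0 .085;0 0 0 -.0373 .0139 0 .085'
python3 steer.py '0 0 .1 0 0 0 .085;0 0 .1 0 0 0 .085;0 0 .1 0 0 0 .085;0 0 .1 0 0 0 .085;0 0 .115 0 0 0 .085;0 0 0 0 0 0 .085;0 0 0 0 0 0 .085'
cat > look.py <<'E'
import sys
from h import *
from cell import r, cams, telemetry
np.set_printoptions(precision=4,suppress=True)
s=telemetry.state();d=cams.get_image("wrist");T=tcp(s)@d["hand_eye"]
n=sys.argv[1];cv2.imwrite(f"pics/{n}.png",d["image"][:,:,::-1]);np.savez(n,image=d["image"],K=d["K"],T=T)
print(s["tool_pos"],T[:3,:3].T@[0,0,-1])
for p in((.6775,-.0645,.13),(.6765,-.063,0),(.68,.144,.13)):
    print(p,proj(d["K"],T,p),totool(s,p))
E
python3 look.py w1
```

```text
clock: 0.82
tool_pos: [0.4486, -0.2831, 0.2312]
tcp_rot: [0.635, -3.077, -0.0]
force: [0.9, -0.5, 0.2]
finger_gap: 0.0848
finger_force: 0.0
clock: 1.48
tool_pos: [0.6787, -0.0631, 0.2309]
tcp_rot: [0.635, -3.076, -0.0]
force: [1.2, -1.0, 1.4]
finger_gap: 0.085
finger_force: 0.0
clock: 2.07
tool_pos: [0.6776, -0.0646, 0.2308]
tcp_rot: [-0.165, -3.136, -0.0]
force: [0.3, -0.4, 1.2]
finger_gap: 0.0853
finger_force: 0.0
[ 0.6776 -0.0646  0.2308] [ 0.0007 -0.3019  0.9533]
(0.6775, -0.0645, 0.13) [321.6183 203.2356] [0.0001 0.0001 0.1008]
(0.6765, -0.063, 0) [323.0556 172.3395] [0.0011 0.0015 0.2308]
(0.68, 0.144, 0.13) [560.887 181.939] [0.0194 0.2077 0.1008]
```

View pics/w1.png

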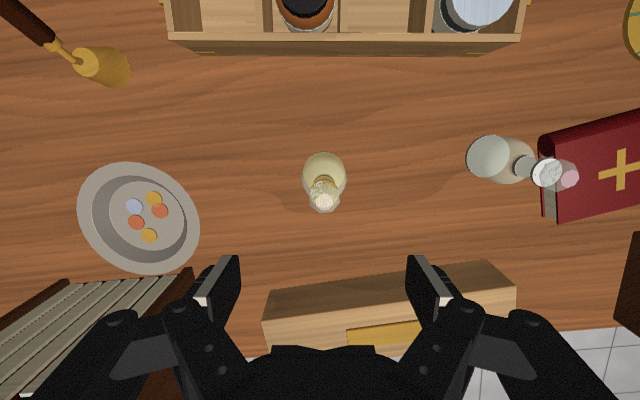

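The brass cruet's stopper is at (323,204) and its base at (324,172), both within 2 px of the prediction, so I'll descend and grip.

```bash
python3 steer.py '0 0 0 0 0 .0324 .085;0 0 0 0 0 .0324 .085;0 0 0 0 0 .0324 .085;0 0 0 0 0 .0324 .085;0 0 0 0 0 .0324 .085;0 0 0 0 0 0 .085;0 0 0 0 0 0 .01' 40
python3 steer.py '0 0 0 0 0 0 .01;0 0 0 0 0 0 .01;0 0 0 0 0 0 .01;0 0 0 0 0 0 .01;0 0 0 0 0 0 .01;0 0 0 0 0 0 .01' 40
```

```text
clock: 2.7
tool_pos: [0.6769, -0.065, 0.0685]
tcp_rot: [-0.167, -3.134, 0.002]
force: [0.3, -0.5, 1.4]
finger_gap: 0.0752
finger_force: 0.0
clock: 3.2
tool_pos: [0.6788, -0.0645, 0.0711]
tcp_rot: [0.169, 3.134, 0.0]
force: [0.4, 1.3, 5.5]
finger_gap: 0.0248
finger_force: 36.9
```

The gap is 24.8 mm and the tool was pushed up 2.5 mm, so the tips are sitting on the shoulder. I'll regrip slightly higher.

```bash
python3 steer.py '0 0 0 0 0 0 .05;0 0 0 0 0 0 .05;0 0 0 0 0 -.005 .05;0 0 0 0 0 0 .05'
python3 steer.py '0 0 0 0 0 0 .01;0 0 0 0 0 0 .01;0 0 0 0 0 0 .01;0 0 0 0 0 0 .01;0 0 0 0 0 0 .01;0 0 0 0 0 0 .01' 40
```

```text
clock: 3.53
tool_pos: [0.6779, -0.0649, 0.0749]
tcp_rot: [0.17, 3.137, -0.001]
force: [-0.4, 1.0, 1.3]
finger_gap: 0.0502
finger_force: 0.0
clock: 4.03
tool_pos: [0.6777, -0.0646, 0.0742]
tcp_rot: [-0.17, -3.137, -0.0]
force: [0.9, 1.1, 0.3]
finger_gap: 0.0255
finger_force: 39.1
```

```bash
python3 steer.py '0 0 0 0 0 -.02 .01;0 0 0 0 0 -.03 .01;0 0 0 0 0 -.03 .01;0 0 0 0 0 -.03 .01;0 0 0 0 0 0 .01;0 0 0 0 0 0 .01'
python3 - <<'E'
from cell import r, cams, telemetry
import cv2
from h import *
s=telemetry.state();print(s["tool_pos"],s["force"])
d=cams.get_image("side");I=d["image"][:,:,::-1]
u,v=proj(d["K"],d["cam_to_world"],s["tool_pos"]);print(u,v)
u,v=int(u),int(v);c=I[v-60:v+60,u-60:u+60]
cv2.imwrite("pics/lift.png",cv2.resize(c,None,fx=4,fy=4,interpolation=cv2.INTER_CUBIC))
E
```

```text
clock: 4.53
tool_pos: [0.6784, -0.0646, 0.1857]
tcp_rot: [0.17, 3.134, 0.001]
force: [0.4, 1.0, -4.8]
finger_gap: 0.0253
finger_force: 39.6
[ 0.67835697 -0.06463838  0.18569977] [ 0.44484989  1.01867118 -4.77958058]
294.993389435976 170.72395047418786
```

View pics/lift.png

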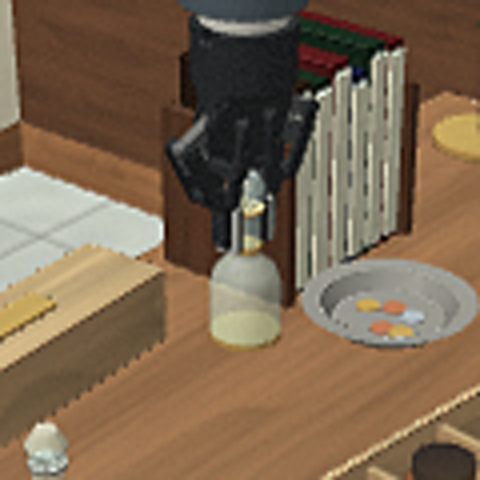

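The cruet hangs upright with the pads on its neck. Next I'll check the box against the wrist picture and work out the move.

```bash
cat > box.py <<'E'
from h import *
from cell import r, cams, telemetry
np.set_printoptions(precision=4,suppress=True)
c=np.array([.498,-.0282]);y=-.1088;ex=np.array([np.cos(y),np.sin(y)]);ey=np.array([-ex[1],ex[0]])
def P(a,b,z):return np.append(c+ex*a+ey*b,z)
E
python3 - <<'E'
from box import *
d=np.load("w1.npz")
for p in((.043,-.1615,.078),(.043,.1615,.078),(.036,-.0815,.078)):print(proj(d["K"],d["T"],P(*p)))
g=cv2.cvtColor(d["image"],cv2.COLOR_RGB2GRAY).astype(int)
for u in(220,340,480):print(u,g[30:60,u])
print(g[36,155:185],g[36,505:535])
for b in(-.1185,.0395):print(totool(telemetry.state(),P(0,b,.0812)),P(0,b,.0812))
E
```

```text
[163.7424  40.185 ]
[516.8687  41.4824]
[250.6822  31.8372]
220 [152 151 142 154 151 155 153 156 155 153 110  76  88  89  85  86  85  70
  69  73  74  78  74  75  80  82 103 113 113 109]
340 [151 143 111 140 150 155 155 159 161 165 158  74  83  81  73  81  81  75
  77  78  82  76  70  71  79  90  86 118 113 115]
480 [ 72  75  78 110 152 152 155 154 155 151 154 145  76  80  80  85  81  74
  80  80  78  73  87 108  76  84 100 113 114 106]
[106 108 106 106 107 105 104 103 102 103 108 103 107 159 158 160 153 156
 157 156 158 158 160 159 157 158 158 154 156 155] [150 149 151 152 153 147 151 147 150 150 148 154 150 153 148 142 111 114
 114 113 114 113 113 113 119 113 116 109 109 117]
[ 0.1821 -0.102   0.1024] [ 0.4851 -0.146   0.0812]
[0.182  0.056  0.1025] [0.5023 0.0111 0.0812]
```

```bash
python3 steer.py '0 0 0 .0303 -.0167 0 .01;0 0 0 .0303 -.0167 0 .01;0 0 0 .0303 -.0167 0 .01;0 0 0 .0303 -.0167 0 .01;0 0 0 .0303 -.0167 0 .01;0 0 0 .0303 -.0167 0 .01;0 0 0 0 0 0 .01;0 0 0 0 0 0 .01'
python3 look.py w2; python3 - <<'E'
from box import *
d=np.load("w2.npz")
for a in(-.043,.043):
  for b in (-.1615,.1615):print(a,b,proj(d["K"],d["T"],P(a,b,.078)))
print(totool(telemetry.state(),P(0,-.1185,.0812)))
E
```

```text
clock: 5.25
tool_pos: [0.4834, -0.1451, 0.1828]
tcp_rot: [-0.172, -3.133, -0.001]
force: [0.7, -0.4, -3.2]
finger_gap: 0.0254
finger_force: 39.9
[ 0.4834 -0.1451  0.1828] [ 0.0004 -0.2994  0.9541]
(0.6775, -0.0645, 0.13) [431.6746 409.849 ] [-0.1842  0.1014  0.0522]
(0.6765, -0.063, 0) [397.9602 314.0798] [-0.1835  0.1027  0.1822]
(0.68, 0.144, 0.13) [664.9729 393.1409] [-0.1639  0.3089  0.0524]
-0.043 -0.1615 [270.5113 156.6576]
-0.043 0.1615 [646.728  156.0912]
0.043 -0.1615 [275.5765 247.4298]
0.043 0.1615 [616.196  247.0042]
[-0.0007 -0.0012  0.1018]
```

View pics/w2.png

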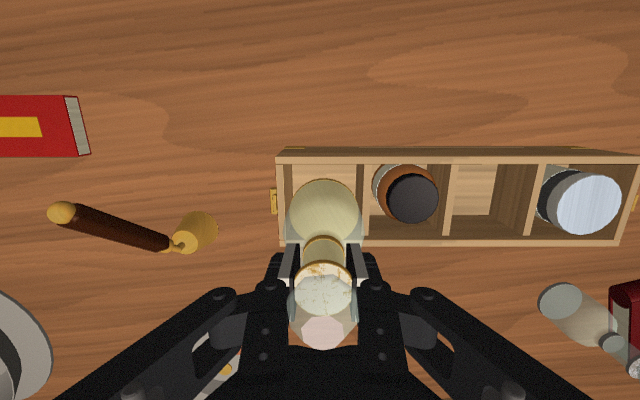

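Rim corners are at (276,156), (280,245) and (619,245), about 3 to 4 px right of the prediction. I'll shift the box estimate by +3 mm in y and lower with a small correction.

```bash
sed -i 's/\[.498,-.0282\]/[.497,-.0252]/' box.py
python3 steer.py '0 0 0 0 .0018 0 .01;0 0 0 0 0 .03 .01;0 0 0 0 0 .03 .01;0 0 0 0 0 .02 .01;0 0 0 0 0 .01 .01;0 0 0 0 0 .004 .01;0 0 0 0 0 0 .01'
python3 steer.py '0 0 0 0 0 .002 .01;0 0 0 0 0 .002 .01;0 0 0 0 0 0 .01'
```

```text
clock: 5.88
tool_pos: [0.4866, -0.1427, 0.0896]
tcp_rot: [-0.169, -3.135, 0.001]
force: [0.1, -0.8, -2.6]
finger_gap: 0.0253
finger_force: 39.9
clock: 6.13
tool_pos: [0.487, -0.1429, 0.087]
tcp_rot: [0.17, 3.135, 0.0]
force: [-0.1, -0.5, -3.4]
finger_gap: 0.0249
finger_force: 39.9
```

```bash
python3 steer.py '0 0 0 .001 0 .002 .01;0 0 0 .001 0 .0015 .01;0 0 0 0 0 0 .01'
python3 steer.py '0 0 0 0 0 .0015 .01;0 0 0 0 0 0 .01';python3 steer.py '0 0 0 0 0 .001 .01;0 0 0 0 0 0 .01'
```

```text
clock: 6.38
tool_pos: [0.484, -0.1426, 0.0827]
tcp_rot: [-0.17, -3.137, -0.0]
force: [-0.0, -0.6, -2.9]
finger_gap: 0.0252
finger_force: 39.9
clock: 6.55
tool_pos: [0.4845, -0.1427, 0.0813]
tcp_rot: [0.17, 3.137, -0.0]
force: [-0.4, -0.1, -3.2]
finger_gap: 0.0254
finger_force: 39.9
clock: 6.72
tool_pos: [0.4852, -0.1428, 0.0812]
tcp_rot: [0.169, 3.135, -0.001]
force: [-0.2, 1.1, 4.0]
finger_gap: 0.0255
finger_force: 39.9
```

Contact. I'll release and rise.

```bash
python3 steer.py '0 0 0 0 0 0 .045;0 0 0 0 0 0 .045;0 0 0 0 0 0 .045;0 0 0 0 0 -.02 .045;0 0 0 0 0 -.035 .045;0 0 0 0 0 -.035 .045;0 0 0 0 0 -.04 .085;0 0 0 0 0 -.02 .085'
python3 - <<'E'
from box import *
print(totool(telemetry.state(),(.679,.143,.23)))
E
```

```text
clock: 7.38
tool_pos: [0.4858, -0.1434, 0.2354]
tcp_rot: [0.169, 3.13, -0.002]
force: [1.4, 0.7, 0.8]
finger_gap: 0.0674
finger_force: 0.0
[-0.1612  0.3056  0.0061]
```

```bash
python3 steer.py '0 0 0 -.0179 .034 0 .085;0 0 0 -.0179 .034 0 .085;0 0 0 -.0179 .034 0 .085;0 0 0 -.0179 .034 0 .085;0 0 0 -.0179 .034 0 .085;0 0 0 -.0179 .034 0 .085;0 0 0 -.0179 .034 0 .085;0 0 0 -.0179 .034 0 .085'
python3 steer.py '0 0 0 -.0179 .034 0 .085;0 0 0 0 0 0 .085;0 0 0 0 0 0 .085'
python3 look.py w3
```

```text
clock: 8.05
tool_pos: [0.6568, 0.1139, 0.2301]
tcp_rot: [-0.17, -3.137, 0.0]
force: [0.3, -0.7, 0.3]
finger_gap: 0.0848
finger_force: 0.0
clock: 8.3
tool_pos: [0.6779, 0.146, 0.2276]
tcp_rot: [-0.166, -3.134, 0.002]
force: [0.2, -0.5, -0.4]
finger_gap: 0.0846
finger_force: 0.0
[0.6779 0.146  0.2276] [ 0.0022 -0.2997  0.954 ]
(0.6775, -0.0645, 0.13) [ 89.755  227.7641] [-0.0221 -0.2092  0.0978]
(0.6765, -0.063, 0) [166.2567 189.4899] [-0.0214 -0.2076  0.2278]
(0.68, 0.144, 0.13) [319.6604 207.2169] [-0.0026 -0.0016  0.0976]
```

View pics/w3.png

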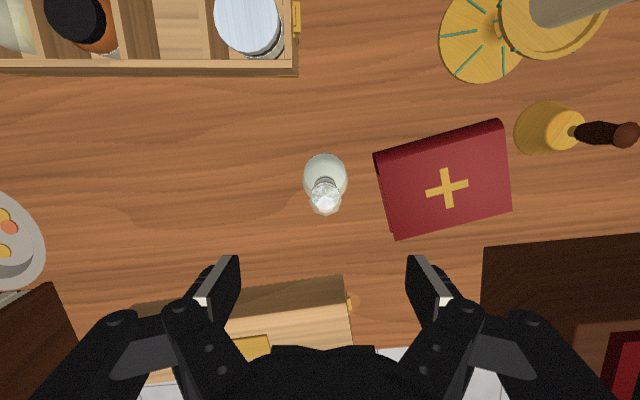

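The stopper is at (324,204) and the base at about (325,176), the same as for cruet_a, so the tool is centred. I'll descend.

```bash
python3 steer.py '0 0 0 0 .001 .03 .085;0 0 0 0 0 .03 .085;0 0 0 0 0 .03 .085;0 0 0 0 0 .03 .085;0 0 0 0 0 .034 .085;0 0 0 0 0 0 .085;0 0 0 0 0 0 .06;0 0 0 0 0 0 .06'
python3 -c "
from cell import r, cams, telemetry
for i in range(2): print(telemetry.state()['tool_pos'])"
```

```text
clock: 9.02
tool_pos: [0.679, 0.1445, 0.0795]
tcp_rot: [0.17, 3.133, 0.001]
force: [1.0, -0.2, 0.9]
finger_gap: 0.0636
finger_force: 0.0
[0.67903307 0.14450151 0.07946649]
[0.67903307 0.14450151 0.07946649]
```

```bash
python3 steer.py '0 0 0 0 0 .005 .06;0 0 0 0 0 0 .06'; python3 steer.py '0 0 0 0 0 0 .01;0 0 0 0 0 0 .01;0 0 0 0 0 0 .01;0 0 0 0 0 0 .01;0 0 0 0 0 0 .01;0 0 0 0 0 0 .01;0 0 0 0 0 0 .01' 40
```

```text
clock: 9.18
tool_pos: [0.6786, 0.1454, 0.0732]
tcp_rot: [0.17, 3.134, 0.002]
force: [-1.1, 0.3, -1.7]
finger_gap: 0.0598
finger_force: 0.0
clock: 9.77
tool_pos: [0.6782, 0.1455, 0.072]
tcp_rot: [0.169, 3.135, 0.001]
force: [-0.1, 2.1, 4.5]
finger_gap: 0.025
finger_force: 39.0
```

```bash
python3 steer.py '0 0 0 0 0 -.02 .01;0 0 0 0 0 -.03 .01;0 0 0 0 0 -.03 .01;0 0 0 0 0 -.03 .01;0 0 0 0 0 0 .01;0 0 0 0 0 0 .01'
python3 - <<'E'
from box import *
print(P(0,.0395,0),totool(telemetry.state(),P(0,.0395,.0795)))
d=np.load("w3.npz")
print([proj(d["K"],d["T"],P(.043,b,.078)) for b in(.0,.1615)])
E
```

```text
clock: 10.27
tool_pos: [0.678, 0.1451, 0.1823]
tcp_rot: [0.17, 3.135, 0.002]
force: [0.3, 0.1, -3.5]
finger_gap: 0.025
finger_force: 39.6
[0.5013 0.0141 0.    ] [ 0.1616 -0.1495  0.1024]
[array([117.6635,  65.7548]), array([291.5768,  66.1164])]
```

```bash
python3 steer.py '0 0 0 .027 -.0248 0 .01;0 0 0 .027 -.0248 0 .01;0 0 0 .027 -.0248 0 .01;0 0 0 .027 -.0248 0 .01;0 0 0 .027 -.0248 0 .01;0 0 0 .027 -.0248 0 .01;0 0 0 0 0 0 .01;0 0 0 0 0 0 .01'
python3 look.py w4; python3 - <<'E'
from box import *
d=np.load("w4.npz")
for a in(-.036,.036):
  for b in (.0035,.0755):print(a,b,proj(d["K"],d["T"],P(a,b,.067)))
for b in(-.1615,.1615):print(b,proj(d["K"],d["T"],P(.043,b,.078)),proj(d["K"],d["T"],P(-.043,b,.078)))
print(totool(telemetry.state(),P(0,.0395,.0795)))
E
```

```text
clock: 10.93
tool_pos: [0.4977, 0.0133, 0.1796]
tcp_rot: [-0.172, -3.133, 0.001]
force: [0.5, 0.1, -3.4]
finger_gap: 0.0251
finger_force: 40.1
[0.4977 0.0133 0.1796] [ 0.0016 -0.2989  0.9543]
(0.6775, -0.0645, 0.13) [258.6062 415.9669] [-0.1875 -0.0576  0.0489]
(0.6765, -0.063, 0) [280.2975 317.7761] [-0.1868 -0.0561  0.1789]
(0.68, 0.144, 0.13) [489.7267 399.5372] [-0.1671  0.1499  0.0488]
-0.036 0.0035 [282.6121 165.1826]
-0.036 0.0755 [363.1182 165.0786]
0.036 0.0035 [285.8224 238.9158]
0.036 0.0755 [360.1006 238.8585]
-0.1615 [109.4564 250.7785] [ 86.8864 159.5403]
0.1615 [452.8566 250.542 ] [466.4282 159.0342]
[-0.0025  0.0003  0.1004]
```

View pics/w4.png

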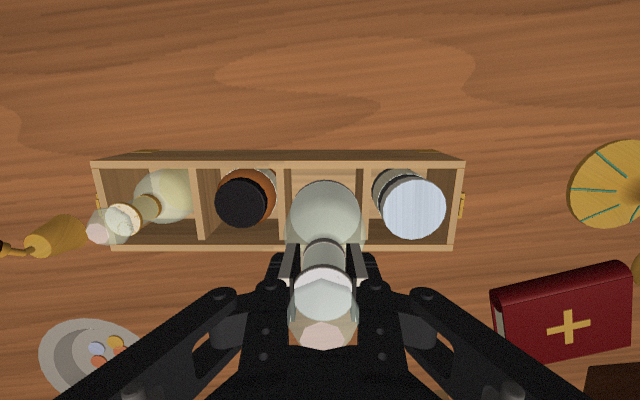

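Observed rim corners (92,161), (465,160), (111,250) and (453,250) match the prediction. cruet_a is standing in its cell, so I'll lower cruet_b.

```bash
python3 steer.py '0 0 0 -.0015 .0005 0 .01;0 0 0 0 0 .03 .01;0 0 0 0 0 .03 .01;0 0 0 0 0 .02 .01;0 0 0 0 0 .01 .01;0 0 0 0 0 .004 .01;0 0 0 0 0 0 .01'
python3 steer.py '0 0 0 0 0 .002 .01;0 0 0 0 0 0 .01'
```

```text
clock: 11.57
tool_pos: [0.502, 0.0153, 0.0857]
tcp_rot: [-0.169, -3.134, 0.002]
force: [-0.6, -0.6, -3.0]
finger_gap: 0.0244
finger_force: 40.1
clock: 11.73
tool_pos: [0.5029, 0.0154, 0.0858]
tcp_rot: [0.169, 3.136, 0.0]
force: [-0.2, -0.4, -3.0]
finger_gap: 0.0251
finger_force: 40.1
```

```bash
python3 steer.py '0 0 0 0 0 .0015 .01;0 0 0 0 0 0 .01'; python3 steer.py '0 0 0 0 0 .0015 .01;0 0 0 0 0 0 .01'
```

```text
clock: 11.9
tool_pos: [0.5025, 0.0152, 0.0843]
tcp_rot: [0.17, 3.136, 0.001]
force: [1.0, 0.3, -3.3]
finger_gap: 0.0253
finger_force: 40.1
clock: 12.07
tool_pos: [0.5021, 0.0151, 0.0824]
tcp_rot: [0.17, 3.137, 0.0]
force: [-0.0, -1.0, -3.2]
finger_gap: 0.0252
finger_force: 40.1
```

```bash
for i in 1; do python3 steer.py '0 0 0 0 0 .0015 .01;0 0 0 0 0 0 .01'; done; python3 steer.py '0 0 0 0 0 .001 .01;0 0 0 0 0 0 .01'
```

```text
clock: 12.23
tool_pos: [0.502, 0.015, 0.0806]
tcp_rot: [-0.17, -3.137, 0.0]
force: [-0.8, 0.4, -2.1]
finger_gap: 0.025
finger_force: 40.1
clock: 12.4
tool_pos: [0.502, 0.015, 0.0796]
tcp_rot: [-0.17, -3.137, 0.0]
force: [-0.6, -0.1, -3.2]
finger_gap: 0.0254
finger_force: 40.1
```

```bash
python3 steer.py '0 0 0 0 0 .001 .01;0 0 0 0 0 0 .01'; 
```

```text
clock: 12.57
tool_pos: [0.5024, 0.0151, 0.079]
tcp_rot: [0.17, 3.136, 0.0]
force: [-0.2, -0.9, -1.4]
finger_gap: 0.0247
finger_force: 40.0
```

```bash
python3 steer.py '0 0 0 0 0 .001 .01;0 0 0 0 0 0 .01'; 
```

```text
clock: 12.73
tool_pos: [0.5032, 0.0152, 0.0789]
tcp_rot: [0.169, 3.135, 0.0]
force: [-1.1, -0.1, 5.3]
finger_gap: 0.0252
finger_force: 39.8
```

Contact. I'll release, rise, then work out the approach to the snuffer.

```bash
python3 steer.py '0 0 0 0 0 0 .045;0 0 0 0 0 0 .045;0 0 0 0 0 0 .045;0 0 0 0 0 -.02 .045;0 0 0 0 0 -.035 .045;0 0 0 0 0 -.035 .045;0 0 0 0 0 -.04 .085;0 0 0 0 0 -.03 .085'
python3 - <<'E'
from h import *
from cell import r, cams, telemetry
np.set_printoptions(precision=4,suppress=True)
s=telemetry.state()
# grip point from knob end/neck estimate: handle line centre at z .097
k=np.array([.4509,-.3169]);yaw=np.arctan2(.0188,.0718)
g=k+np.array([np.cos(yaw),np.sin(yaw)])*.041
print(g,totool(s,(*g,.22)))
E
```

```text
clock: 13.4
tool_pos: [0.5025, 0.0147, 0.241]
tcp_rot: [0.17, 3.134, 0.0]
force: [1.5, -0.2, 0.4]
finger_gap: 0.0677
finger_force: 0.0
[ 0.4906 -0.3065] [-0.0228 -0.3207  0.021 ]
```

```bash
python3 steer.py '0 0 0 -.0029 -.0401 0 .085;0 0 0 -.0029 -.0401 0 .085;0 0 0 -.0029 -.0401 0 .085;0 0 0 -.0029 -.0401 0 .085;0 0 0 -.0029 -.0401 0 .085;0 0 0 -.0029 -.0401 0 .085;0 0 0 -.0029 -.0401 0 .085;0 0 0 -.0029 -.0401 0 .085'
python3 steer.py '0 0 -.122 0 0 0 .085;0 0 -.122 0 0 0 .085;0 0 -.122 0 0 0 .085;0 0 0 0 0 0 .085;0 0 0 0 0 0 .085;0 0 0 0 0 0 .085'
python3 look.py w5
```

```text
clock: 14.07
tool_pos: [0.49, -0.3084, 0.2376]
tcp_rot: [-0.17, -3.137, -0.0]
force: [1.4, 0.9, 0.4]
finger_gap: 0.0852
finger_force: 0.0
clock: 14.57
tool_pos: [0.4905, -0.3063, 0.2377]
tcp_rot: [0.399, -3.116, -0.0]
force: [0.4, 0.6, 0.5]
finger_gap: 0.0851
finger_force: 0.0
[ 0.4905 -0.3063  0.2377] [ 0.0002 -0.3023  0.9532]
(0.6775, -0.0645, 0.13) [482.0924 398.6707] [-0.2418  0.1869  0.1077]
(0.6765, -0.063, 0) [440.1014 320.6633] [-0.2413  0.1886  0.2377]
(0.68, 0.144, 0.13) [639.0729 432.1362] [-0.2967  0.388   0.1077]
```

View pics/w5.png

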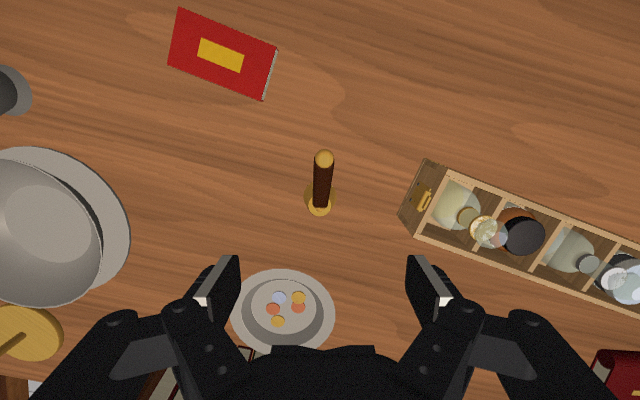

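The knob is at (324,158) and the bell centre is near (320,206). Both stopper tops show in their cells. I'll compute the snuffer pose next.

```bash
python3 - <<'E'
from h import *
from cell import r, cams, telemetry
np.set_printoptions(precision=4,suppress=True)
d=np.load("w5.npz");K,T=d["K"],d["T"]
hsv=cv2.cvtColor(d["image"],cv2.COLOR_RGB2HSV)[140:225,290:350]
br=((hsv[...,1]>150)&(hsv[...,2]>90)&(hsv[...,0]>17)&(hsv[...,0]<32)).astype(np.uint8)
n,l,st,ce=cv2.connectedComponentsWithStats(br)
for i in range(1,n):
  if st[i,4]>15:print("brass",st[i]+[290,140,0,0,0],ce[i]+[290,140])
wal=(hsv[...,2]<85).astype(np.uint8)
n,l,st,ce=cv2.connectedComponentsWithStats(wal)
for i in range(1,n):
  if st[i,4]>80:
    v,u=np.nonzero(l==i);print("wal",st[i]+[290,140,0,0,0])
    for row in range(v.min()+3,v.max()-2,6):
      uu=u[v==row]+290;print(row+140,uu.min(),uu.max())
kn=plane(K,T,(323.5,158),.148);sh=plane(K,T,(320.5,198),.076)
dd=sh-kn;print(kn,sh,np.arctan2(dd[1],dd[0]),np.linalg.norm(dd[:2]))
E
```

```text
brass [315 149  18  19 257] [323.7665 158.428 ]
brass [304 182  32  34 395] [318.3291 201.6177]
wal [313 157  21  51 721]
160 314 314
166 314 333
172 313 332
178 313 331
184 313 330
190 313 329
196 313 328
202 313 327
[ 0.4498 -0.3149  0.148 ] [ 0.5041 -0.3039  0.076 ] 0.19873029450389593 0.055464884042960336
```

```bash
python3 - <<'E'
from h import *
from cell import r, cams, telemetry
np.set_printoptions(precision=4,suppress=True)
d=np.load("w5.npz");K,T=d["K"],d["T"];s=telemetry.state()
kn=plane(K,T,(323.7,158.4),.148)
pts=np.array([plane(K,T,(323,169),.145-.01),plane(K,T,(320.5,199),.085),kn]);print(pts)
bell=plane(K,T,(319.8,199),.0)   # mid of bell extent, rough
dd=plane(K,T,(320,205),.072)-kn
yaw=np.arctan2(dd[1],dd[0]);print("yaw",yaw,np.linalg.norm(dd[:2]))
for nm,p in(("L",plane(K,T,(303.5,199),0)),("R",plane(K,T,(336,199),0)),("B",plane(K,T,(320,216.5),0))):print(nm,p)
c=np.array([np.cos(yaw),np.sin(yaw)])
o=kn[:2]+c*.077;g=o-c*.034;print("o",o,"g",g,totool(s,(*g,.078)))
# predicted proj of rim pts
for a in np.arange(0,6.3,1.571):
  print(proj(K,T,(o[0]+.0235*np.cos(yaw+a),o[1]+.0235*np.sin(yaw+a),0)))
E
```

```text
[[ 0.461  -0.3124  0.135 ]
 [ 0.5026 -0.3043  0.085 ]
 [ 0.45   -0.3147  0.148 ]]
yaw 0.19453985553260467 0.0646198549168377
L [ 0.5337 -0.3212  0.    ]
R [ 0.5224 -0.2777  0.    ]
B [ 0.553  -0.2927  0.    ]
o [ 0.5256 -0.2998] g [ 0.4922 -0.3063] [-0.0016 -0.0006  0.1597]
[319.0061 213.2693]
[336.9333 198.2308]
[320.9259 180.6781]
[302.9352 196.3052]
[319.0197 213.27  ]
```

```bash
python3 steer.py '0 0 .057 -.003 -.0005 0 .085;0 0 0 0 0 .03 .085;0 0 0 0 0 .03 .085;0 0 0 0 0 .03 .085;0 0 0 0 0 .03 .085;0 0 0 0 0 .024 .085;0 0 0 0 0 .009 .05;0 0 0 0 0 0 .04'
python3 steer.py '0 0 0 0 0 0 .04;0 0 0 0 0 0 .04'
```

```text
clock: 15.28
tool_pos: [0.4922, -0.3054, 0.0826]
tcp_rot: [0.313, -3.122, -0.003]
force: [1.0, -0.8, -0.3]
finger_gap: 0.0633
finger_force: 0.0
clock: 15.45
tool_pos: [0.4949, -0.3067, 0.0869]
tcp_rot: [-0.315, 3.123, -0.003]
force: [-0.4, 0.5, 0.4]
finger_gap: 0.0403
finger_force: 0.0
```

```bash
python3 steer.py '0 0 0 0 0 .003 .03;0 0 0 0 0 0 .022;0 0 0 0 0 0 .018;0 0 0 0 0 0 .014;0 0 0 0 0 0 .01;0 0 0 0 0 0 0;0 0 0 0 0 0 0;0 0 0 0 0 0 0' 40
python3 steer.py '0 0 0 0 0 0 0;0 0 0 0 0 0 0;0 0 0 0 0 0 0' 80
```

```text
clock: 16.12
tool_pos: [0.4939, -0.3064, 0.0826]
tcp_rot: [-0.315, 3.125, -0.001]
force: [-1.2, -0.2, 5.5]
finger_gap: 0.0167
finger_force: 41.4
clock: 16.37
tool_pos: [0.4939, -0.3065, 0.0827]
tcp_rot: [-0.315, 3.125, -0.002]
force: [-1.3, 0.7, 4.4]
finger_gap: 0.0158
finger_force: 77.8
```

```bash
python3 steer.py '0 0 0 0 0 -.01 0;0 0 0 0 0 -.03 0;0 0 0 0 0 -.04 0;0 0 0 0 0 -.04 0;0 0 0 0 0 -.04 0;0 0 0 0 0 -.04 0;0 0 0 0 0 -.04 0;0 0 0 0 0 -.04 0'
python3 steer.py '0 0 0 -.0043 .02 0 0;0 0 0 -.0086 .0394 0 0;0 0 0 -.0086 .0394 0 0;0 0 0 -.0086 .0394 0 0;0 0 0 -.0086 .0394 0 0;0 0 0 -.0086 .0394 0 0;0 0 0 -.0086 .0394 0 0'
python3 steer.py '0 0 0 -.0086 .0394 0 0;0 0 0 -.0086 .0394 0 0;0 0 0 -.0086 .0394 0 0;0 0 0 -.0086 .0394 0 0;0 0 0 -.0086 .0394 0 0;0 0 0 -.0086 .0394 0 0;0 0 0 -.0043 .02 0 0;0 0 0 0 0 0 0'
python3 steer.py '0 0 0 0 0 0 0;0 0 0 0 0 0 0;0 0 0 0 0 0 0'
cat >> look.py <<'E'
p=(.5355,.3445,.196);print("wax",proj(d["K"],T,p),totool(s,p),"knob..rim o",proj(d["K"],T,(tcp(s)@[-.034,0,.0827,1])[:3]),s["joints"])
E
python3 look.py w6
```

```text
clock: 17.03
tool_pos: [0.4927, -0.3055, 0.3637]
tcp_rot: [0.315, -3.125, -0.002]
force: [1.7, -1.3, -1.1]
finger_gap: 0.0157
finger_force: 78.1
clock: 17.62
tool_pos: [0.4962, -0.0417, 0.3616]
tcp_rot: [0.315, -3.125, -0.001]
force: [1.2, -0.2, -2.8]
finger_gap: 0.015
finger_force: 78.3
clock: 18.28
tool_pos: [0.4998, 0.223, 0.3596]
tcp_rot: [0.322, -3.121, 0.0]
force: [1.1, -0.2, -1.7]
finger_gap: 0.0158
finger_force: 78.4
clock: 18.53
tool_pos: [0.5008, 0.2177, 0.3621]
tcp_rot: [-0.313, 3.126, -0.0]
force: [-0.6, -0.1, -2.3]
finger_gap: 0.0156
finger_force: 78.5
[0.5008 0.2177 0.3621] [ 0.0004 -0.3025  0.9532]
(0.6775, -0.0645, 0.13) [106.6939 252.4971] [-0.1172 -0.3117  0.2321]
(0.6765, -0.063, 0) [157.134  219.7053] [-0.1165 -0.31    0.3621]
(0.68, 0.144, 0.13) [249.7747 278.8619] [-0.161  -0.1078  0.2321]
wax [422.2549 234.1781] [-0.0592  0.1174  0.1661] knob..rim o [321.3149 246.8454] [ 0.6968  0.2512  0.4308  0.     -1.7504 -2.0678]
```

View pics/w6.png

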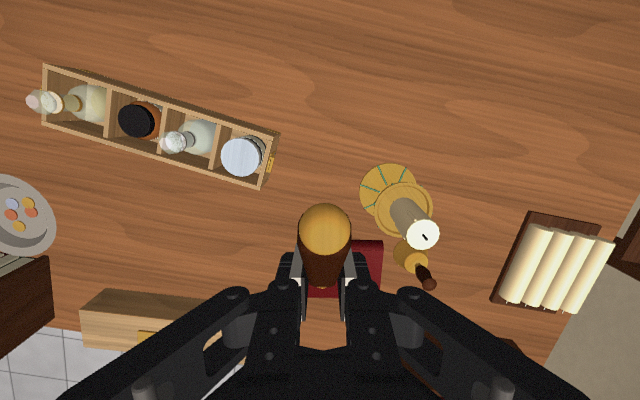

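The wax disc centre is at about (423,234) against a predicted (422,234). The bell is hidden behind the knob, so I'll check it in the side camera.

```bash
python3 - <<'E'
from h import *
from cell import r, cams, telemetry
np.set_printoptions(precision=4,suppress=True)
d=np.load("w6.npz");K,T=d["K"],d["T"];h=cv2.cvtColor(d["image"],cv2.COLOR_RGB2HSV)
m=((h[...,1]<60)&(h[...,2]>200)).astype(np.uint8);m[:,:395]=0;m[:,450:]=0;m[:210]=0;m[255:]=0
c=max(cv2.findContours(m,0,2)[0],key=cv2.contourArea);e=cv2.fitEllipse(cv2.convexHull(c));print(e,plane(K,T,e[0],.196))
s=telemetry.state();d=cams.get_image("side");K,T=d["K"],d["cam_to_world"];I=d["image"]
W=tcp(s)
def rim(z,rad):
  return np.array([proj(K,T,(W@[-.034+rad*np.cos(a),rad*np.sin(a),.0827-z,1])[:3]) for a in np.arange(0,6.28,.1)])
o=proj(K,T,(W@[-.034,0,.0827,1])[:3]);q=rim(0,.0235);print("pred rim",o,q.min(0),q.max(0))
u,v=o.astype(int);x0,y0=u-50,v-70
crop=I[y0:y0+110,x0:x0+100]
h=cv2.cvtColor(crop,cv2.COLOR_RGB2HSV);m=((h[...,1]>110)&(h[...,2]>80)&(h[...,0]>17)&(h[...,0]<32)).astype(np.uint8)
n,l,st,ce=cv2.connectedComponentsWithStats(m)
for i in range(1,n):
  if st[i,4]>40:
    print(st[i]+[x0,y0,0,0,0])
    vv,uu=np.nonzero(l==i)
    for w in range(vv.max()-14,vv.max()+1,2):print(w+y0,uu[vv==w].min()+x0,uu[vv==w].max()+x0)
cv2.imwrite("pics/s2.png",cv2.resize(crop[:,:,::-1],None,fx=5,fy=5,interpolation=cv2.INTER_CUBIC))
E
```

```text
((422.53851318359375, 233.9231414794922), (29.847286224365234, 33.05479049682617), 62.45676040649414) [0.5351 0.3447 0.196 ]
pred rim [263.067  198.0986] [252.3755 192.7888] [273.7007 203.6339]
[290 140   8   9  44]Traceback (most recent call last):
  File "<stdin>", line 20, in <module>
    return umr_minimum(a, axis, None, out, keepdims, initial, where)
ValueError: zero-size array to reduction operation minimum which has no identity
```

I've now viewed 11 pictures, one more than the limit of 10, so I won't view any more. I'll rely on numeric masks from here.

```bash
cat > bell.py <<'E'
from h import *
from cell import r, cams, telemetry
np.set_printoptions(precision=4,suppress=True,linewidth=200)
s=telemetry.state();d=cams.get_image("side");K,T=d["K"],d["cam_to_world"];I=d["image"];W=tcp(s)
o=proj(K,T,(W@[-.034,0,.0827,1])[:3])
q=np.array([proj(K,T,(W@[-.034+.0235*np.cos(a),.0235*np.sin(a),.0827,1])[:3]) for a in np.arange(0,6.28,.1)])
print("pred rim",o,q.min(0),q.max(0),s["tool_pos"])
h=cv2.cvtColor(I,cv2.COLOR_RGB2HSV)
u,v=o.astype(int)
for w in range(v-20,v+13,4):print(w,"H",h[w,u-20:u+22:2,0],"\n    S",h[w,u-20:u+22:2,1])
E
python3 bell.py
```

```text
pred rim [263.048  198.0866] [252.3567 192.7773] [273.6815 203.6215] [0.5009 0.2176 0.3622]
178 H [22 21 21 23 23 21 20 21 21 19 18 22 22 21 20 16 14 14 14 14 13] 
    S [ 95  88  85  83  75  86  86  88  84  99 147  78  82  88  89 120 128 129 128 127 132]
182 H [23 23 20 21 21 20 21 28 24 23 23 23 19 18 16 17 14 14 14 14 13] 
    S [ 78  82  88  86  87  91  85 115 124 120 123 133 139 147 103 106 127 128 127 125 129]
186 H [23 24 17 21 22 23 23 19 19 21 21 17 18 19 18 17 15 14 14 14 14] 
    S [123 126 155  84  86  81  76 144 144 141 137 143 143 141 124 105 119 128 129 127 126]
190 H [22 22 23 23 22 16 18 19 19 19 19 19 18 19 18 17 14 14 14 15 14] 
    S [ 78  82  78  81  82 113 137 140 144 140 143 143 143 139 146  95 116 127 129 129 127]
194 H [23 22 15 15 17 17 19 19 19 18 19 18 19 19 19 18 15 14 14 14 14] 
    S [ 78  85 123 105 106 108 145 141 142 144 142 144 141 143 139 123 120 126 128 130 128]
198 H [16 17 17 17 16 16 19 19 19 19 19 19 19 19 18 18 14 14 15 14 14] 
    S [104 110 107 107 103 104 143 138 142 142 143 140 142 140 142 145 125 128 128 123 131]
202 H [17 16 17 16 16 17 17 19 19 19 19 19 19 19 15 13 14 14 14 14 13] 
    S [105 107 104 106 105 104 114 142 141 141 146 143 146 142 133 125 126 126 125 126 125]
206 H [16 15 17 16 16 16 18 15 14 13 14 14 14 14 14 14 14 13 14 14 14] 
    S [106 105 106 106 101 109 104 121 127 127 129 127 125 125 130 125 127 125 127 129 131]
210 H [16 17 17 17 14 14 14 13 14 14 14 14 14 14 14 14 13 14 14 14 15] 
    S [106 107 108 106 122 131 129 126 130 123 122 127 126 127 128 127 126 125 128 127 127]
```

```bash
python3 steer.py '0 0 0 -.003 .0154 0 0;0 0 0 -.0064 .03 0 0;0 0 0 -.0064 .03 0 0;0 0 0 -.0064 .03 0 0;0 0 0 -.003 .012 0 0;0 0 0 0 0 0 0;0 0 0 0 0 0 0;0 0 0 0 0 0 0'
cat > rel.py <<'E'
from h import *
from cell import r, cams, telemetry
np.set_printoptions(precision=4,suppress=True,linewidth=200)
ss=[];s=telemetry.state();d=cams.get_image("side");K,T=d["K"],d["cam_to_world"];I=d["image"];W=tcp(s)
wax=np.array([.5353,.3446,.196]);o3=(W@[-.034,0,.0827,1])[:3]
print("tcp",s["tool_pos"],"origin-wax",o3-wax,"tool",W[:3,:3].T@(wax-o3),"zaxis",W[:3,2])
h=cv2.cvtColor(I,cv2.COLOR_RGB2HSV).astype(int)
def mid(m,p,half,rows):
    out=[]
    for w in rows:
        x=np.nonzero(m[w,int(p[0])-half:int(p[0])+half+1])[0]+int(p[0])-half
        if len(x):out.append((w,x.min(),x.max(),(x.min()+x.max())/2))
    return np.array(out)
o=proj(K,T,o3);wp=proj(K,T,wax)
print("pred bell rim",o,"wax",wp)
# axis column a bit above rim (z+10..25mm)
b=(h[...,1]>132)&(h[...,0]>=16)&(h[...,0]<=23)
print(mid(b,o,16,range(int(o[1])-14,int(o[1])+10,2)))
c=(h[...,1]<75)&(h[...,2]>140)
print(mid(c,wp,16,range(int(wp[1])-6,int(wp[1])+30,4)))
for z in (.15,.17):print("candle axis",z,proj(K,T,(wax[0],wax[1],z)))
for z in (.01,.02):print("bell axis",proj(K,T,o3+[0,0,z]))
E
python3 rel.py
```

```text
clock: 19.35
tool_pos: [0.5023, 0.3382, 0.3621]
tcp_rot: [-0.314, 3.125, -0.0]
force: [0.3, -0.5, -1.8]
finger_gap: 0.0156
finger_force: 78.5
tcp [0.5023 0.3382 0.3621] origin-wax [0.0003 0.0004 0.0834] tool [ 0.0004 -0.0003  0.0834] zaxis [ 0.0004 -0.     -1.    ]
pred bell rim [222.0258 221.5365] wax [225.8415 254.0449]
[[207.  214.  229.  221.5]
 [209.  214.  230.  222. ]
 [211.  213.  230.  221.5]
 [213.  213.  231.  222. ]
 [215.  213.  231.  222. ]
 [217.  213.  232.  222.5]
 [219.  212.  233.  222.5]
 [221.  212.  234.  223. ]
 [223.  212.  233.  222.5]
 [225.  213.  231.  222. ]
 [227.  215.  228.  221.5]]
[[252.  217.  233.  225. ]
 [256.  216.  234.  225. ]
 [260.  217.  235.  226. ]
 [264.  217.  235.  226. ]
 [268.  218.  235.  226.5]
 [272.  218.  235.  226.5]
 [276.  219.  236.  227.5]
 [280.  219.  236.  227.5]]
candle axis 0.15 [227.6689 270.6961]
candle axis 0.17 [226.8859 263.5621]
bell axis [221.5723 217.4172]
bell axis [221.1132 213.248 ]
```

```bash
python3 steer.py '0 0 0 -.0018 .0009 0 0;0 0 0 0 0 .01 0;0 0 0 0 0 .015 0;0 0 0 0 0 .015 0;0 0 0 0 0 .015 0;0 0 0 0 0 .005 0;0 0 0 0 0 0 0;0 0 0 0 0 0 0'
cat >> rel.py <<'E'
q=np.array([proj(K,T,o3+np.array([.0235*np.cos(a),.0235*np.sin(a),0])) for a in np.arange(0,6.28,.1)])
q2=np.array([proj(K,T,wax+np.array([.02*np.cos(a),.02*np.sin(a),0])) for a in np.arange(0,6.28,.1)])
print("rim rows",q.min(0),q.max(0),"wax",q2.min(0),q2.max(0))
for du in(-3,0,3):
    u=int(round(wp[0]))+du;print(u,"S",h[int(o[1])-6:int(wp[1])+14,u,1],"from row",int(o[1])-6)
E
python3 rel.py
```

```text
clock: 20.07
tool_pos: [0.504, 0.3395, 0.3027]
tcp_rot: [-0.314, 3.125, 0.0]
force: [0.1, -0.3, -0.7]
finger_gap: 0.0157
finger_force: 78.4
tcp [0.504  0.3395 0.3027] origin-wax [0.0021 0.0017 0.024 ] tool [ 0.0025 -0.0013  0.024 ] zaxis [ 0.001   0.0002 -1.    ]
pred bell rim [223.5332 245.0016] wax [225.8415 254.0449]
[[231.  216.  230.  223. ]
 [233.  216.  230.  223. ]
 [235.  215.  230.  222.5]
 [237.  215.  232.  223.5]
 [239.  215.  231.  223. ]
 [241.  215.  233.  224. ]
 [243.  214.  234.  224. ]
 [245.  214.  233.  223.5]
 [247.  213.  234.  223.5]
 [249.  215.  233.  224. ]
 [251.  217.  226.  221.5]]
[[252.  217.  233.  225. ]
 [256.  216.  234.  225. ]
 [260.  217.  235.  226. ]
 [264.  217.  235.  226. ]
 [268.  218.  235.  226.5]
 [272.  218.  235.  226.5]
 [276.  219.  235.  227. ]
 [280.  219.  235.  227. ]]
candle axis 0.15 [227.6689 270.6961]
candle axis 0.17 [226.8859 263.5621]
bell axis [223.104  241.1606]
bell axis [222.6698 237.2747]
rim rows [212.1027 238.4046] [234.8693 251.8865] wax [216.2608 248.3271] [235.3549 259.9712]
223 S [139 137 137 137 139 135 137 139 135 136 137 140 141 100  16  30  32  32  31  33  34  47  73  69  69  70  66  68  68] from row 239
226 S [137 140 137 133 139 138 138 135 136 134 135 140 135  78  14  26  34  35  34  33  34  67  71  70  69  68  68  68  71] from row 239
229 S [134 136 135 135 134 133 133 133 138 135 144 131  81  30  34  35  37  32  34  36  66  71  71  70  70  72  71  68  69] from row 239
```

The columns agree to within about 1 mm, and the rim and wax rows match the prediction. I'll lower the last 14 mm.

```bash
python3 steer.py '0 0 0 0 0 .005 0;0 0 0 0 0 .005 0;0 0 0 0 0 .0035 0;0 0 0 0 0 0 0;0 0 0 0 0 0 0;0 0 0 0 0 0 0;0 0 0 0 0 0 0;0 0 0 0 0 0 0'
python3 rel.py
```

```text
clock: 20.78
tool_pos: [0.5038, 0.34, 0.2885]
tcp_rot: [-0.315, 3.125, 0.0]
force: [0.2, -0.8, -1.9]
finger_gap: 0.0158
finger_force: 78.5
tcp [0.5038 0.34   0.2885] origin-wax [0.0018 0.0022 0.0098] tool [ 0.0022 -0.0018  0.0098] zaxis [ 0.0003  0.0002 -1.    ]
pred bell rim [224.0533 250.5524] wax [225.8415 254.0449]
[[236.  217.  230.  223.5]
 [238.  216.  231.  223.5]
 [240.  216.  231.  223.5]
 [242.  215.  232.  223.5]
 [244.  215.  233.  224. ]
 [246.  215.  234.  224.5]
 [248.  215.  234.  224.5]
 [250.  215.  235.  225. ]
 [252.  214.  233.  223.5]
 [254.  215.  232.  223.5]
 [256.  218.  229.  223.5]]
[[256.  216.  234.  225. ]
 [260.  217.  235.  226. ]
 [264.  217.  235.  226. ]
 [268.  218.  235.  226.5]
 [272.  218.  235.  226.5]
 [276.  219.  235.  227. ]
 [280.  219.  235.  227. ]]
candle axis 0.15 [227.6689 270.6961]
candle axis 0.17 [226.8859 263.5621]
bell axis [223.6303 246.7727]
bell axis [223.2025 242.9491]
rim rows [212.7117 243.8873] [235.3021 257.5064] wax [216.2608 248.3271] [235.3549 259.9712]
223 S [139 141 139 140 136 138 141 138 137 137 138 139 146 127  51  30  46  72  70  69  69  68  67  70] from row 244
226 S [139 138 136 139 137 137 135 140 138 138 136 138 147 128  51  32  68  72  70  68  66  72  67  70] from row 244
229 S [134 134 132 135 135 134 137 136 133 139 139 141 137  79  29  63  71  71  68  72  72  69  68  69] from row 244
```

```bash
python3 -c "
from cell import r, cams, telemetry
print(r.hand_in())"
```

```text
the job is handed in; nothing more can be done
None
```

The job is handed in: both cruets were lowered to the floor of their cells, and the snuffer is held level over the wick with its rim about 1 cm above the wax and no contact felt, finished at about 21 s; I viewed 11 pictures, one over the limit of 10.

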